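Dock the test-data drive

TASK

Take the disk drive with the orange tape out of the blue rack and lower it into the slot of the black docking station, label towards the station's front; feel for the slot if need be, and keep hold of the drive until it has passed the dust flap. Then press it fully home on the plug inside, gently and without forcing it, and let go. Leave the other drives, the screwdriver and the clamp where they are.

Things in the scene. Friction and masses are not known exactly. Their poses are not given: they have to be found in the camera images.
- drive_center (a point): Centre of the disk drive to be docked: metal slab 9.5 (x) x 70 (y) x 100 (z) mm, 85 to 145 g, standing on end in any of the rack's three places, plug edge down; this point is 50 mm above its lower edge. Orange tape over its top edge and across the top of its label. Paper label on its -x face, green circuit board on its +x face; z up along it
- rack: Blue plastic rack, fixed, 176 (x) x 104 (y) mm, origin on the table under its centre. Three drives stand in it along its x axis at -50, 0 and +50 mm, flat faces across x, all labels towards its -x. Its floor is 8 mm above the table, its fins reach to 34 mm (1.75 mm play around each drive); about 40 mm is free between neighbouring drives
- dock: Docking station: black housing, fixed, 96 (x) x 136 (y) x 64 (z) mm, origin on the table under its centre. Front = -x side, with green lamp strip; round power button on top at the front right (-x, -y). Its bay is covered by the grey frame with the slot. The drive goes in plug edge down, label to -x, axes parallel to the station's. More than 40 N between drive and station damages the drive
- drive_white_center (a point): Centre of a like drive with white tape, in the rack; leave alone
- drive_green_center (a point): Centre of a like drive with green tape, in the rack; leave alone
- screwdriver_grip (a point): Handle of a red screwdriver, 150 mm long, lying loose on the table beyond; leave alone
- clamp_center (a point): Small dark steel specimen clamp with a black thumbscrew, about 68 x 30 x 48 mm, standing loose on the table; this point is 24 mm up; leave alone
- drive_plug (a point): Middle of that drive's own plug, in its lower edge, 10 mm off its centre line towards its +y and 50 mm below its centre; in the station it must be on the station's +y side (label to the front)
- dock_top (a point): Point over the middle of the station, 68 mm above the table, level with the grey frame's top. It (56 x 126 mm) has the slot in its middle, 11.3 (x) x 71.8 (y) mm with a steep bevel (1.5 mm wide, 3.5 mm deep) round its mouth, parallel to the station. It is clipped in with play front to back: it sits, and stays, up to 9 mm off this point along x, differently each time (not tracked); along y it is central
- bay_floor (a point): Point over the middle of the bay's hard stop, inside, 22 mm above the table. Below the slot: first a sprung flap passed with 1 to 2 N, then a bevelled guide from 40 mm above the table, then the plug, resisting with roughly 8 N over the last 5 mm; it stays where pushed. A drive fully home has its lower edge at this height, 54 mm of it standing out; merely let down it stays 5 mm too high

How it is judged:
By the outcome, as a careful person would: the job done as asked, in the order asked, and still so for the second after the job is handed in, with the robot touching nothing.
It also fails if it takes over 67 s, if anything falls off the work surface, if the arm or the gripper's body presses on something with over 40 N, if the wrist force passes 120 N, or if a joint passes its speed limit or range.

ROBOT

A 6-joint arm with a two-finger parallel gripper is mounted at the origin on the work surface. World frame = base frame: x ahead of the robot, y to its left, z up, the work surface at z = 0. Lengths are in mm, angles in rad, forces in N, time in s.
With the tool pointing down it reaches from about 350 to 875 mm from the base axis. Payload 4.2 kg.
Tool frame: the origin (TCP) lies on the centre line of the jaws, within the pads' length; the fingertips stand 14 mm ahead of it and the grasp point (between the pads) lies 5 mm behind it (tcp_to_tips is the distance from the TCP to the fingertips, in mm); z points along the fingers, y is the direction in which the jaws open and shut (so a half turn about z gives the same grasp; the last joint's range is limited). The gripper opens to 85 mm and grips with 20 to 120 N. Pads are 22 mm wide; open, the fingers measure 114 mm over their backs; the gripper's body (76 mm by 85 mm) begins 54 mm behind the grasp point. The pads swing forward as they close: fully open they stand 13 mm farther back than shut.
Start: joints at [1.392, 0.385, 0.008, 0, -1.194, -0.259], TCP at [264.934, 566.047, 245.312] pointing down, gripper open.
Joint ranges: [-3.14, 3.14], [-1.21, 2.06], [-1.07, 1.41], [-3.16, 2.05], [-2.99, -0.16], [-3.1, 3.1]. Speed limits (rad/s): [2.79, 2.79, 3.14, 3.14, 3.14, 3.14].

INTERFACE

Orientations are given as a unit quaternion [x, y, z, w].
In Python, from bench import read_state, get_image, job_done, tcp_to_tips gives the robot as it stands. The module is installed in compiled form; this text tells all that it offers.
- The arm moves only by the tool play_rows, never from a script. Its argument "targets" is a list of rows, each an object of numbers: "gripper": the gripper's target within -1 to 1 (shut at 1, half-way at 0, fully open at -1); "tx", "ty", "tz": the shift along the tool's x, y, z scaled (see below); "spin": the turn about the tool's z scaled (see below). A call has 1 to 12 rows; each row is the pose to reach, as a shift and turn from the pose commanded when the call began, along the tool's axes at that moment; what a row does not reach only later rows make up. The controller multiplies each number of a shift by 0.25 m and each number of a turn by pi/4 rad. A row lasts 1/8 s, in which the tool goes at most 62.5 mm and 10.7 degrees, less where a joint would pass 70% of its speed; a pose out of reach is approached as far as the arm can. A call with a number of a shift or a turn outside -1 to 1 is refused whole. A call with a gripper value outside its range is refused whole. The fingers move at their own pace and stop on an object; the grip force is fixed at half the most. Time passes only in rows, so rows that repeat a pose let the fingers close. It gives the time, the measured TCP pose, the force and the opening at its end, in the units of the state.
- read_state(): the state, without advancing time (a new reading comes with each control period).
- get_image(name): name is "side" or "top" or "wrist"; returns a dict with "frame" (420x560x3 uint8, red, green, blue), "depth" (420x560 float32, mm along the optical axis (not along the pixel's ray), 0 where there is no reading), "mtx" (3x3 intrinsics, pixels), "world_to_cam" (4x4, takes a point from world to camera coordinates). Camera axes: x right, y up, looking along -z (the intrinsics and any distortion apply to the point x, -y, -z); pixel columns grow to the right and rows downward; lengths in mm; the calibration is good to about 2 mm. The wrist camera is an equidistant fisheye: a pixel r from the principal point sees the ray r / f radians off the axis. A picture is of the moment at which its call begins.
- job_done(): hands the job in, once; it reports no verdict.
The state is a dict: "clock": time; "joints": joint angles; "joint_vel": joint speeds; "joint_efforts": joint torques, N m; "position": TCP position; "ee_rot": TCP orientation; "contact_force": force on the tool from outside, world axes, zero at the start; "wrist_torque": the same for the moment, N m; "gripper_width": finger opening in mm.
Only numpy, scipy, OpenCV 4.12 (cv2) and the standard library are available. Lean on these libraries where they do the work, as an engineer would, in place of code of your own. Each camera call takes 0.05 s, during which the arm holds its last target.

## Working session

There is one attempt and no reset: what is moved stays moved. The work goes in short steps, Python scripts to look and compute and a tool call to move; the robot and the scene stay as the last step left them, time stands still between calls to the robot, and variables do not carry over. Pictures are saved under pics/ and viewed, and the job is handed in when it is done.

Besides the shell and the picture viewer there is one more tool, called after "Call:" by a JSON object that holds its "api" and its "payload", one argument or row to a line. play_rows: Moves the arm, as the interface text tells. Its arguments: {"type":"object","properties":{"targets":{"type":"array","items":{"type":"object","properties":{"gripper":{"type":"number"},"tx":{"type":"number","minimum":-1,"maximum":1},"ty":{"type":"number","minimum":-1,"maximum":1},"tz":{"type":"number","minimum":-1,"maximum":1},"spin":{"type":"number","minimum":-1,"maximum":1}}}}},"required":["targets"]}

```bash
mkdir -p pics; ls; python3 - <<'E'
from bench import *
import cv2,numpy as np
print(read_state(), tcp_to_tips)
for n in ("side","top","wrist"):
    d=get_image(n); cv2.imwrite(f"pics/{n}0.png",d["frame"][:,:,::-1]); np.savez(f"{n}0.npz",**d)
    print(n,d["mtx"].tolist(),np.round(d["world_to_cam"],3).tolist())
E
```

```text
pics
{'clock': 0.0, 'joints': array([ 1.39161688e+00,  3.85558338e-01,  6.64562466e-03, -4.95618286e-04,
       -1.19402000e+00, -2.58580714e-01]), 'joint_vel': array([ 5.73242522e-04,  1.06419522e-04,  1.35229473e-03,  7.88688786e-04,
       -4.07721680e-04,  3.13265389e-05]), 'joint_efforts': array([-1.38379901e-04, -3.92288625e+01,  1.88403815e+01,  4.18594211e+00,
       -4.65943012e-03, -6.62895872e-07]), 'position': array([264.704104  , 565.56934868, 244.22873569]), 'ee_rot': array([ 9.76120799e-01, -2.17225671e-01, -1.87750937e-04,  1.07649185e-03]), 'contact_force': array([-0.69685652, -0.3201904 ,  0.84343461]), 'wrist_torque': array([ 0.0123773 , -0.00229621,  0.00023082]), 'gripper_width': 85.6716409668661} 14.0
side [[431.057055304796, 0.0, 280.7022965750859], [0.0, 431.057055304796, 201.973966364376], [0.0, 0.0, 1.0]] [[0.998, -0.067, -0.013, -542.397], [0.053, 0.633, 0.772, -86.57], [-0.043, -0.771, 0.635, -705.729], [0.0, 0.0, 0.0, 1.0]]
top [[426.50538865665175, 0.0, 277.00348343998877], [0.0, 426.50538865665175, 211.16819936271258], [0.0, 0.0, 1.0]] [[0.013, -1.0, -0.026, 28.492], [0.984, 0.009, 0.18, -579.052], [-0.18, -0.028, 0.983, -646.033], [0.0, 0.0, 0.0, 1.0]]
wrist [[325.19226210127806, 0.0, 278.13677646775034], [0.0, 325.19226210127806, 206.56399958331792], [0.0, 0.0, 1.0]] [[-0.423, -0.906, 0.001, 623.053], [0.87, -0.406, -0.279, 35.48], [0.253, -0.117, 0.96, -378.746], [0.0, 0.0, 0.0, 1.0]]
```

View pics/side0.png

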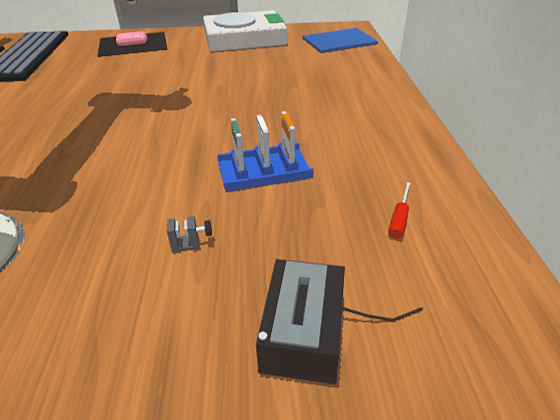

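View pics/top0.png

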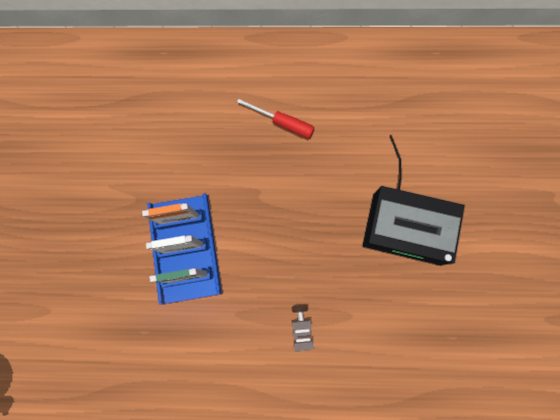

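View pics/wrist0.png

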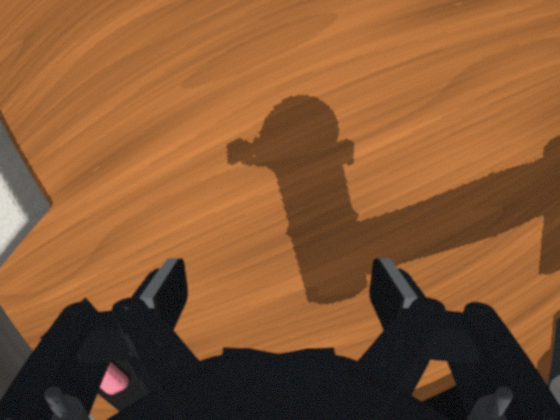

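```bash
cat > h.py <<'E'
import numpy as np,cv2
def load(n): return dict(np.load(n))
def cam(d):
    W=d["world_to_cam"];R=W[:3,:3];t=W[:3,3];return R,t,-R.T@t
def pts(d):
    K=d["mtx"];R,t,C=cam(d);dep=d["depth"].astype(float)
    v,u=np.mgrid[:dep.shape[0],:dep.shape[1]]
    x=(u-K[0,2])/K[0,0]*dep;y=-(v-K[1,2])/K[1,1]*dep
    P=np.stack([x,y,-dep],-1)
    return (P-t)@R
def plane(d,uv,z,fish=False):
    K=d["mtx"];R,t,C=cam(d);uv=np.atleast_2d(uv).astype(float)
    a=(uv[:,0]-K[0,2])/K[0,0];b=(uv[:,1]-K[1,2])/K[1,1]
    if fish:
        r=np.hypot(a,b)+1e-12;s=np.sin(r)/r
        D=np.stack([a*s,-b*s,-np.cos(r)],-1)
    else: D=np.stack([a,-b,-np.ones_like(a)],-1)
    D=D@R
    return C+D*((z-C[2])/D[:,2])[:,None]
def proj(d,P,fish=False):
    K=d["mtx"];R,t,C=cam(d);p=np.atleast_2d(P)@R.T+t
    a,b,c=p[:,0],-p[:,1],-p[:,2]
    if fish:
        r=np.hypot(a,b)+1e-12;th=np.arctan2(r,c);a,b,c=a/r*th,b/r*th,1
    return np.stack([K[0,0]*a/c+K[0,2],K[1,1]*b/c+K[1,2]],-1)
E
python3 - <<'E'
from h import *
for n in("side","top"):
    d=load(n+"0.npz");print(n,cam(d)[2])
    P=pts(d);ok=d["depth"]>0
    for name,lo,hi in(("rackdrives",95,125),("dock",58,75)):
        m=ok&(P[...,2]>lo)&(P[...,2]<hi)&(abs(P[...,1])<400)&(P[...,0]>300)&(P[...,0]<900)
        nc,L,st,ce=cv2.connectedComponentsWithStats(m.astype(np.uint8))
        for i in range(1,nc):
            if st[i,4]>20:
                q=P[L==i];r=cv2.minAreaRect(q[:,:2].astype(np.float32));print(name,st[i],r,np.percentile(q[:,2],[5,50,95]).round(1))
    hsv=cv2.cvtColor(d["frame"],cv2.COLOR_RGB2HSV)
    f=cv2.resize(d["frame"][:,:,::-1][(95,180) [n=="top"]:(200,315)[n=="top"],(200,130)[n=="top"]:(330,230)[n=="top"]],None,fx=5,fy=5,interpolation=cv2.INTER_NEAREST) 
    cv2.imwrite(f"pics/{n}_rack.png",f[:600,:800])
d=load("top0.npz")
cv2.imwrite("pics/top_dock.png",cv2.resize(d["frame"][175:275,350:480,::-1],None,fx=6,fy=6,interpolation=cv2.INTER_NEAREST))
E
```

```text
side [ 515.33700575 -525.75600282  507.69171556]
rackdrives [281 111  14  24 175] ((571.46240234375, 204.58766174316406), (10.084542274475098, 70.36164855957031), 10.186484336853027) [ 97.2 108.  109.9]
rackdrives [256 114  13  25 169] ((522.33984375, 196.08567810058594), (10.125495910644531, 73.06658172607422), 10.613086700439453) [ 96.4 108.1 110.2]
rackdrives [231 118  11  25 158] ((473.6442565917969, 185.6807098388672), (10.157317161560059, 69.85346221923828), 10.556586265563965) [ 97.2 108.4 110.3]
dock [281 127  14  25 101] ((569.9615478515625, 204.79063415527344), (8.65111255645752, 73.05773162841797), 13.085761070251465) [59.9 66.5 74.1]
dock [257 132  12  24  81] ((518.4552001953125, 194.00759887695312), (7.9153289794921875, 70.48623657226562), 16.911720275878906) [59.  66.4 73.6]
dock [233 140  10  20  64] ((473.2900390625, 181.61383056640625), (8.745756149291992, 61.27643966674805), 11.963807106018066) [59.2 66.2 73.6]
dock [ 256  258   89  101 6917] ((560.6619262695312, -187.81497192382812), (138.80404663085938, 95.98871612548828), 76.92933654785156) [60.1 66.6 70.2]
top 
[... 238 characters left out ...]
895507812, 194.86322021484375), (10.480622291564941, 70.02053833007812), 10.628662109375) [ 98.5 107.3 109.3]
rackdrives [150 269  49  14 343] ((471.44158935546875, 186.0868377685547), (10.019347190856934, 69.61967468261719), 10.45726490020752) [100.1 107.5 109.4]
dock [ 369  186   97   78 4959] ((558.8513793945312, -189.26138305664062), (136.71780395507812, 97.01866149902344), 76.9947509765625) [61.7 65.4 68.9]
dock [151 208  44  14 103] ((565.7459716796875, 202.71951293945312), (7.31478214263916, 69.19710540771484), 16.1562557220459) [58.7 66.7 74.2]
dock [156 239  43  13  75] ((516.6263427734375, 192.95172119140625), (7.417276382446289, 68.130126953125), 16.7276668548584) [58.7 66.1 73.9]
```

View pics/top_rack.png

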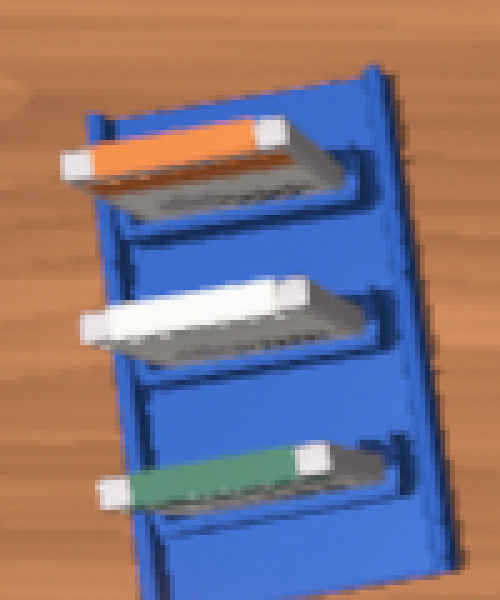

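View pics/top_dock.png

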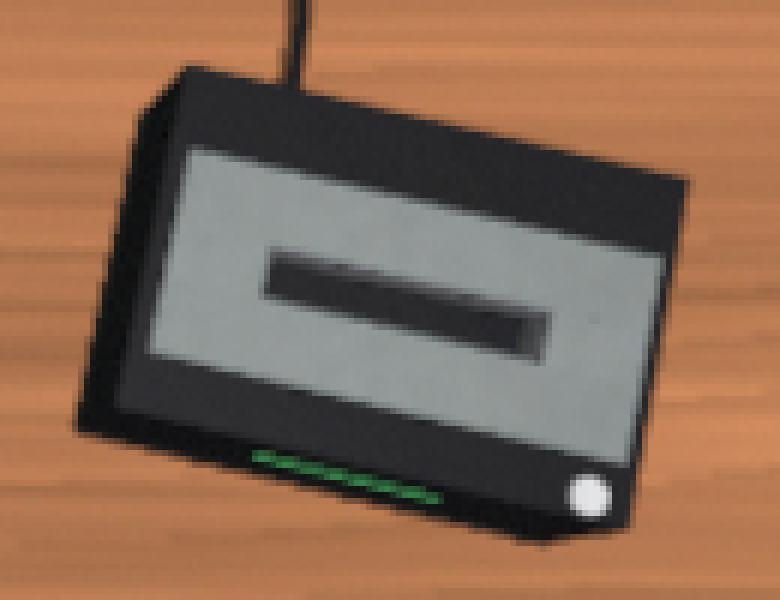

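View pics/side_rack.png

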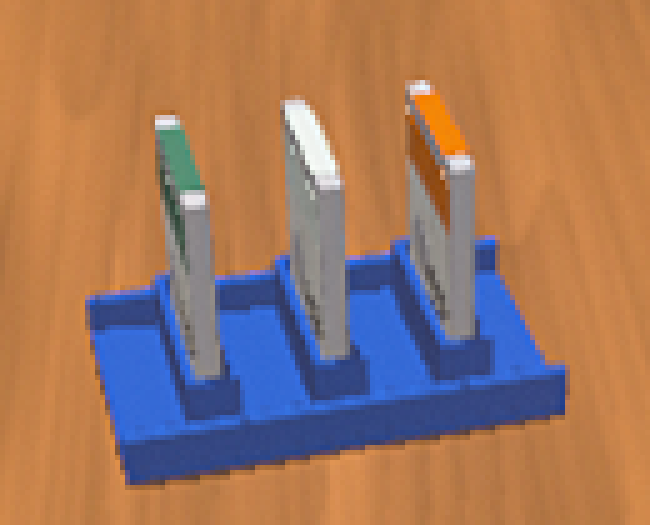

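```bash
python3 - <<'E'
from h import *
for n in("side","top"):
    d=load(n+"0.npz");P=pts(d);hsv=cv2.cvtColor(d["frame"],cv2.COLOR_RGB2HSV).astype(int)
    # drive tops
    c0=proj(d,[571,204,108])[0].astype(int)
    m=(P[...,2]>104.5)&(P[...,2]<112)&(abs(P[...,0]-571)<25)&(abs(P[...,1]-204)<50)&(d["depth"]>0)
    q=P[m];c=plane(d,np.argwhere(m)[:,::-1],108);r=cv2.minAreaRect(c[:,:2].astype(np.float32));print(n,"drive",r,c.mean(0).round(1))
    # grey frame and slot
    V=hsv[...,2];print(d["frame"][tuple(proj(d,[560,-188,68])[0].astype(int)[::-1])])
    roi=np.zeros(V.shape,np.uint8);cv2.fillConvexPoly(roi,proj(d,[[480,-290,68],[480,-90,68],[640,-90,68],[640,-290,68]]).astype(int),1)
    g=((V>100)&(hsv[...,1]<60)&(roi>0)).astype(np.uint8)
    cs,h=cv2.findContours(g,cv2.RETR_CCOMP,cv2.CHAIN_APPROX_NONE)
    for i,k in enumerate(cs):
        a=cv2.contourArea(k)
        if a<100: continue
        w=plane(d,k[:,0],68)[:,:2].astype(np.float32);r=cv2.minAreaRect(w);print(n,"hole" if h[0][i][3]>=0 else "outer",a,r)
    k=cv2.resize(V[175:275,350:480].astype(np.uint8),None,fx=1,fy=1) if n=="top" else 0
E
```

```text
side drive ((572.0742797851562, 202.94570922851562), (11.763594627380371, 76.3527603149414), 9.44206428527832) [571.8 202.  108. ]
[57 56 55]
side outer 3614.5 ((556.8895263671875, -186.4746856689453), (128.1763153076172, 56.28656005859375), 76.93736267089844)
side hole 503.5 ((557.142822265625, -188.25018310546875), (72.60980987548828, 15.399067878723145), 77.2458267211914)
top drive ((569.720947265625, 203.7133331298828), (10.253538131713867, 68.5313491821289), 10.135529518127441) [569.7 203.6 108. ]
[80 80 83]
top outer 2742.0 ((555.216064453125, -187.24888610839844), (126.6034927368164, 56.5529899597168), 76.90226745605469)
top hole 435.0 ((555.11865234375, -187.13363647460938), (75.99815368652344, 16.293630599975586), 76.94403076171875)
```

```bash
cat > go.py <<'E'
import sys,numpy as np
from bench import *
from scipy.spatial.transform import Rotation as R
def go(x,y,z,yaw):
    s=read_state();r=R.from_quat(s["ee_rot"]);M=r.as_matrix()
    d=M.T@(np.array([x,y,z])-s["position"])
    cur=np.degrees(np.arctan2(M[1,1],M[0,1]));dy=(yaw-cur+180)%360-180
    print("clk",round(s["clock"],2),"pos",s["position"].round(2),"yaw",round(cur,2),"tilt",M[:,2].round(4),"F",s["contact_force"].round(2),"T",s["wrist_torque"].round(3),"w",round(s["gripper_width"],2))
    print("shift",d.round(2),"scaled",(d/250).round(4),"spin",round(-dy/45,4))
if __name__=="__main__": go(*map(float,sys.argv[1:]))
E
python3 go.py 570.7 204 175 -169.6
```

```text
clk 0.15 pos [264.77 565.71 244.49] yaw -115.09 tilt [-6.0e-04 -1.5e-03 -1.0e+00] F [-0.34  0.22 -0.23] T [ 0.024 -0.015  0.03 ] w 85.43
shift [430.42 197.76  69.87] scaled [1.7217 0.791  0.2795] spin 1.2114
```

Call:
{"api": "play_rows", "payload": {
  "targets": [
    {"tx": 0.2, "ty": 0.09, "tz": 0, "spin": 0.14, "gripper": 0},
    {"tx": 0.4, "ty": 0.18, "tz": 0, "spin": 0.28, "gripper": 0},
    {"tx": 0.6, "ty": 0.28, "tz": 0, "spin": 0.42, "gripper": 0},
    {"tx": 0.8, "ty": 0.37, "tz": 0, "spin": 0.56, "gripper": 0},
    {"tx": 1, "ty": 0.46, "tz": 0, "spin": 0.7, "gripper": 0},
    {"tx": 1, "ty": 0.46, "tz": 0, "spin": 0.7, "gripper": 0},
    {"tx": 1, "ty": 0.46, "tz": 0, "spin": 0.7, "gripper": 0}
  ]
}}

```text
clock: 1.02
position: [442.6, 355.8, 245.1]
ee_rot: [0.88, -0.474, -0.0, 0.0]
contact_force: [-0.6, 0.4, -0.0]
gripper_width: 42.6
```

```bash
python3 go.py 570.7 204 175 -169.6
```

```text
clk 1.02 pos [442.59 355.77 245.08] yaw -146.6 tilt [-4.e-04 -1.e-04 -1.e+00] F [-0.57  0.44 -0.  ] T [-0.011 -0.007 -0.02 ] w 42.62
shift [197.23 -23.44  70.05] scaled [ 0.7889 -0.0938  0.2802] spin 0.511
```

Call:
{"api": "play_rows", "payload": {
  "targets": [
    {"tx": 0.2, "ty": -0.02, "tz": 0.07, "spin": 0.13, "gripper": 0},
    {"tx": 0.4, "ty": -0.05, "tz": 0.14, "spin": 0.26, "gripper": 0},
    {"tx": 0.6, "ty": -0.07, "tz": 0.21, "spin": 0.38, "gripper": 0},
    {"tx": 0.789, "ty": -0.094, "tz": 0.28, "spin": 0.511, "gripper": 0},
    {"tx": 0.789, "ty": -0.094, "tz": 0.28, "spin": 0.511, "gripper": 0},
    {"tx": 0.789, "ty": -0.094, "tz": 0.28, "spin": 0.511, "gripper": 0},
    {"tx": 0.789, "ty": -0.094, "tz": 0.28, "spin": 0.511, "gripper": 0}
  ]
}}

```text
clock: 1.9
position: [570.4, 205.9, 176.1]
ee_rot: [0.769, -0.639, 0.0, -0.001]
contact_force: [0.3, -0.4, -0.1]
gripper_width: 42.4
```

```bash
python3 go.py 570.7 204 78 -169.6; python3 - <<'E'
from h import *
from bench import get_image
for n in("wrist","top"):
    d=get_image(n);np.savez(n+"1.npz",**d);cv2.imwrite(f"pics/{n}1.png",d["frame"][:,:,::-1])
d=load("wrist1.npz")
c,s=np.cos(np.radians(10.4)),np.sin(np.radians(10.4))
im=d["frame"][:,:,::-1].copy()
for a in(-4.75,4.75):
    for b in(-35,35):
        p=proj(d,[570.7+a*c-b*s,204+a*s+b*c,108],True)[0];print(p.round(1));cv2.circle(im,tuple(p.round().astype(int)),2,(255,0,255),-1)
cv2.imwrite("pics/wrist1m.png",im)
E
```

```text
clk 1.9 pos [570.43 205.9  176.07] yaw -169.41 tilt [ 1.1e-03  8.0e-04 -1.0e+00] F [ 0.28 -0.36 -0.14] T [-0.    -0.022  0.025] w 42.42
shift [ 1.97  0.21 98.06] scaled [0.0079 0.0008 0.3923] spin 0.0041
[285.1 171.6]
[283.9 273.8]
[269.6 171.5]
[269.9 273.7]
```

View pics/wrist1m.png

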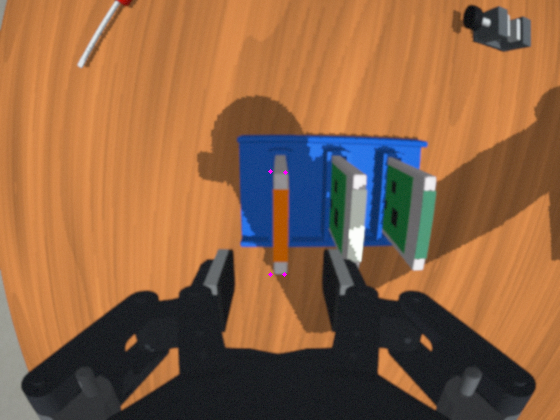

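Call:
{"api": "play_rows", "payload": {
  "targets": [
    {"tx": 0.008, "ty": 0.005, "tz": 0.1, "spin": 0.004, "gripper": 0},
    {"tx": 0.008, "ty": 0.005, "tz": 0.2, "spin": 0.004, "gripper": 0},
    {"tx": 0.008, "ty": 0.005, "tz": 0.3, "spin": 0.004, "gripper": 0},
    {"tx": 0.008, "ty": 0.005, "tz": 0.39, "spin": 0.004, "gripper": 0},
    {"tx": 0.008, "ty": 0.005, "tz": 0.39, "spin": 0.004, "gripper": 0},
    {"tx": 0.008, "ty": 0.005, "tz": 0.39, "spin": 0.004, "gripper": 0}
  ]
}}

```text
clock: 2.75
position: [569.8, 202.7, 78.2]
ee_rot: [0.768, -0.641, 0.0, -0.0]
contact_force: [-0.1, -0.7, 0.3]
gripper_width: 42.7
```

```bash
python3 go.py 569.7 204 78 -169.6; python3 - <<'E'
from h import *
from bench import get_image
for n in("wrist","side"):
    d=get_image(n);np.savez(n+"2.npz",**d);cv2.imwrite(f"pics/{n}2.png",d["frame"][:,:,::-1])
E
```

```text
clk 2.75 pos [569.85 202.71  78.22] yaw -169.7 tilt [ 5.e-04  5.e-04 -1.e+00] F [-0.06 -0.65  0.27] T [ 0.022 -0.025 -0.029] w 42.73
shift [-1.3  -0.08  0.22] scaled [-0.0052 -0.0003  0.0009] spin -0.0023
```

View pics/wrist2.png

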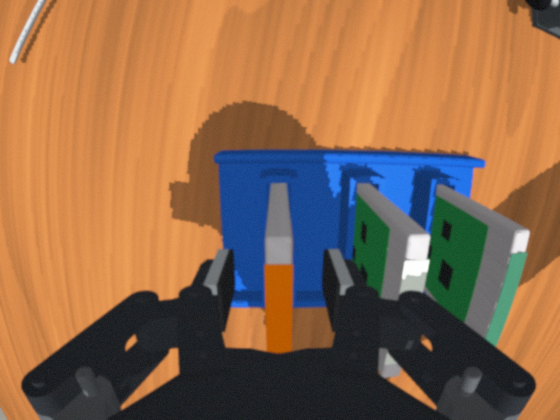

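Call:
{"api": "play_rows", "payload": {
  "targets": [
    {"tx": -0.004, "gripper": 0.3},
    {"tx": -0.004, "gripper": 0.6},
    {"tx": -0.004, "gripper": 1},
    {"tx": -0.004, "gripper": 1},
    {"tx": -0.004, "gripper": 1},
    {"tx": -0.004, "gripper": 1},
    {"tx": -0.004, "gripper": 1}
  ]
}}

```text
invalid input
```

```bash
python3 go.py 569.7 204 78 -169.6
```

```text
clk 2.85 pos [569.86 202.43  78.21] yaw -169.73 tilt [ 5.e-04  5.e-04 -1.e+00] F [ 0.77 -0.66 -1.33] T [-0.013  0.047 -0.029] w 42.74
shift [-1.57 -0.12  0.21] scaled [-0.0063 -0.0005  0.0009] spin -0.0029
```

Call:
{"api": "play_rows", "payload": {
  "targets": [
    {"tx": -0.005, "ty": 0, "tz": 0, "spin": 0, "gripper": 0.3},
    {"tx": -0.005, "ty": 0, "tz": 0, "spin": 0, "gripper": 0.6},
    {"tx": -0.005, "ty": 0, "tz": 0, "spin": 0, "gripper": 1},
    {"tx": -0.005, "ty": 0, "tz": 0, "spin": 0, "gripper": 1},
    {"tx": -0.005, "ty": 0, "tz": 0, "spin": 0, "gripper": 1},
    {"tx": -0.005, "ty": 0, "tz": 0, "spin": 0, "gripper": 1},
    {"tx": -0.005, "ty": 0, "tz": 0, "spin": 0, "gripper": 1}
  ]
}}

```text
clock: 3.72
position: [569.9, 203.3, 78.0]
ee_rot: [0.767, -0.641, 0.0, -0.0]
contact_force: [0.7, 1.0, 2.1]
gripper_width: 8.7
```

```bash
python3 go.py 569.7 204 78 -169.6
```

```text
clk 3.73 pos [569.88 203.3   78.  ] yaw -169.75 tilt [ 3.e-04  1.e-04 -1.e+00] F [0.7  1.02 2.1 ] T [ 0.047  0.164 -0.02 ] w 8.74
shift [-0.72  0.06 -0.  ] scaled [-0.0029  0.0002 -0.    ] spin -0.0034
```

Call:
{"api": "play_rows", "payload": {
  "targets": [
    {"tx": 0, "ty": 0, "tz": -0.04, "spin": 0, "gripper": 1},
    {"tx": 0, "ty": 0, "tz": -0.1, "spin": 0, "gripper": 1},
    {"tx": 0, "ty": 0, "tz": -0.2, "spin": 0, "gripper": 1},
    {"tx": 0, "ty": 0, "tz": -0.35, "spin": 0, "gripper": 1},
    {"tx": 0, "ty": 0, "tz": -0.5, "spin": 0, "gripper": 1},
    {"tx": 0, "ty": 0, "tz": -0.6, "spin": 0, "gripper": 1},
    {"tx": 0, "ty": 0, "tz": -0.6, "spin": 0, "gripper": 1},
    {"tx": 0, "ty": 0, "tz": -0.6, "spin": 0, "gripper": 1}
  ]
}}

```text
clock: 4.72
position: [568.9, 202.9, 226.8]
ee_rot: [0.767, -0.641, -0.001, 0.001]
contact_force: [-0.8, -1.2, -1.8]
gripper_width: 8.7
```

```bash
python3 go.py 556.1 -187.2 205 -193.05; python3 - <<'E'
from h import *
from bench import get_image
for n in("side","top"):
    d=get_image(n);np.savez(n+"3.npz",**d);cv2.imwrite(f"pics/{n}3.png",d["frame"][:,:,::-1])
E
```

```text
clk 4.72 pos [568.92 202.93 226.8 ] yaw -169.78 tilt [-2.e-03 -4.e-04 -1.e+00] F [-0.77 -1.21 -1.84] T [ 0.009  0.045 -0.023] w 8.69
shift [381.66  81.81  21.99] scaled [1.5266 0.3273 0.0879] spin 0.5172
```

View pics/side3.png

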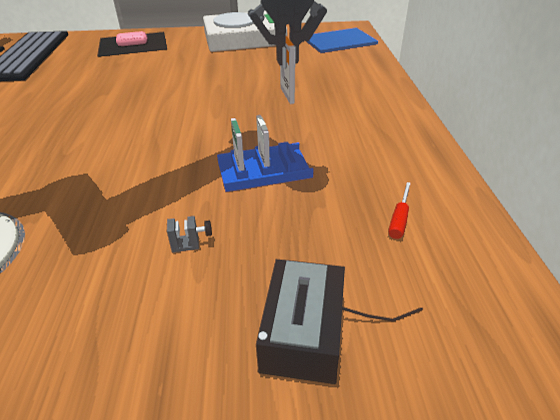

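Call:
{"api": "play_rows", "payload": {
  "targets": [
    {"tx": 0.15, "ty": 0.03, "tz": 0, "spin": 0.05, "gripper": 1},
    {"tx": 0.33, "ty": 0.07, "tz": 0, "spin": 0.1, "gripper": 1},
    {"tx": 0.5, "ty": 0.11, "tz": 0, "spin": 0.16, "gripper": 1},
    {"tx": 0.67, "ty": 0.15, "tz": 0, "spin": 0.22, "gripper": 1},
    {"tx": 0.84, "ty": 0.18, "tz": 0, "spin": 0.28, "gripper": 1},
    {"tx": 0.95, "ty": 0.2, "tz": 0, "spin": 0.32, "gripper": 1},
    {"tx": 1, "ty": 0.21, "tz": 0, "spin": 0.34, "gripper": 1},
    {"tx": 1, "ty": 0.21, "tz": 0, "spin": 0.34, "gripper": 1}
  ]
}}

```text
clock: 5.82
position: [562.3, -52.4, 227.1]
ee_rot: [-0.675, 0.738, 0.0, -0.001]
contact_force: [-0.2, 0.7, -1.4]
gripper_width: 9.0
```

```bash
python3 go.py 556.1 -187.2 195 -193.05
```

```text
clk 5.83 pos [562.31 -52.43 227.09] yaw 174.89 tilt [-1.3e-03 -1.0e-04 -1.0e+00] F [-0.18  0.68 -1.36] T [ 0.043 -0.034 -0.018] w 9.02
shift [134.78  -5.86  32.11] scaled [ 0.5391 -0.0234  0.1284] spin 0.1765
```

Call:
{"api": "play_rows", "payload": {
  "targets": [
    {"tx": 0.14, "ty": -0.006, "tz": 0.03, "spin": 0.05, "gripper": 1},
    {"tx": 0.28, "ty": -0.012, "tz": 0.06, "spin": 0.1, "gripper": 1},
    {"tx": 0.42, "ty": -0.018, "tz": 0.1, "spin": 0.14, "gripper": 1},
    {"tx": 0.51, "ty": -0.022, "tz": 0.12, "spin": 0.17, "gripper": 1},
    {"tx": 0.539, "ty": -0.023, "tz": 0.128, "spin": 0.176, "gripper": 1},
    {"tx": 0.539, "ty": -0.023, "tz": 0.128, "spin": 0.176, "gripper": 1},
    {"tx": 0.539, "ty": -0.023, "tz": 0.128, "spin": 0.176, "gripper": 1},
    {"tx": 0.539, "ty": -0.023, "tz": 0.128, "spin": 0.176, "gripper": 1}
  ]
}}

```text
clock: 6.82
position: [556.7, -186.0, 196.2]
ee_rot: [-0.623, 0.782, -0.0, 0.0]
contact_force: [0.1, -0.6, -0.9]
gripper_width: 8.9
```

```bash
python3 go.py 556.1 -187.2 195 -193.05; python3 - <<'E'
from h import *
from bench import get_image
for n in("side","top","wrist"):
    d=get_image(n);np.savez(n+"4.npz",**d);cv2.imwrite(f"pics/{n}4.png",d["frame"][:,:,::-1])
E
```

```text
clk 6.83 pos [ 556.69 -185.99  196.19] yaw 167.1 tilt [ 7.e-04 -0.e+00 -1.e+00] F [ 0.11 -0.61 -0.94] T [0.03  0.002 0.02 ] w 8.91
shift [1.31 0.31 1.19] scaled [0.0052 0.0012 0.0048] spin 0.0034
```

View pics/side4.png

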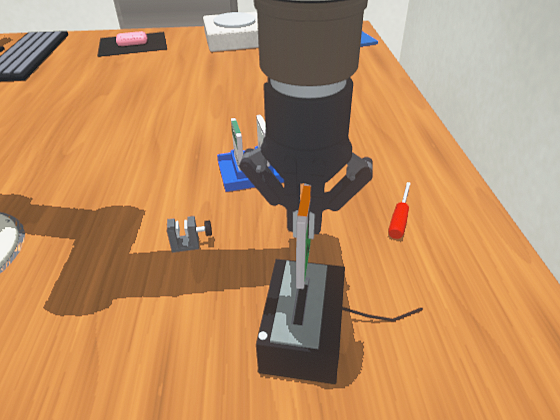

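View pics/wrist4.png

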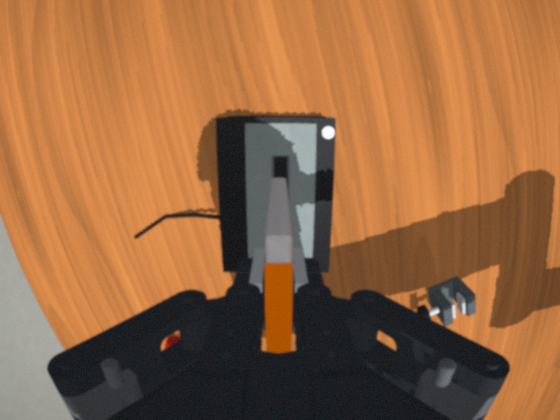

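View pics/top4.png

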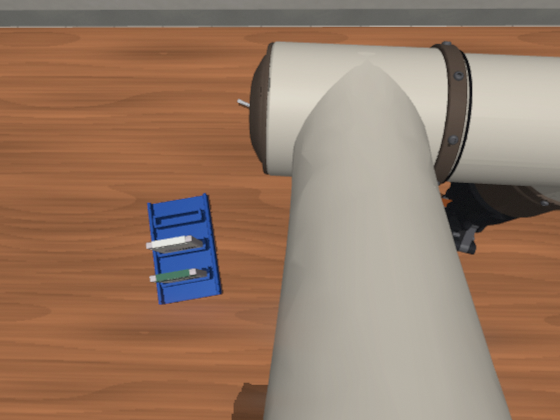

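```bash
python3 - <<'E'
from h import *
d=load("wrist4.npz");a=cv2.resize(d["frame"][145:205,245:315,::-1],None,fx=8,fy=8,interpolation=cv2.INTER_NEAREST)
d=load("side4.npz");b=cv2.resize(d["frame"][260:340,270:330,::-1],None,fx=6,fy=6,interpolation=cv2.INTER_NEAREST)
im=np.zeros((480,920,3),np.uint8);im[:,:560]=a;im[:,560:]=b;cv2.imwrite("pics/z4.png",im[:, :800] if 0 else cv2.resize(im,(800,417)))
E
```

```text
(no output)
```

View pics/z4.png

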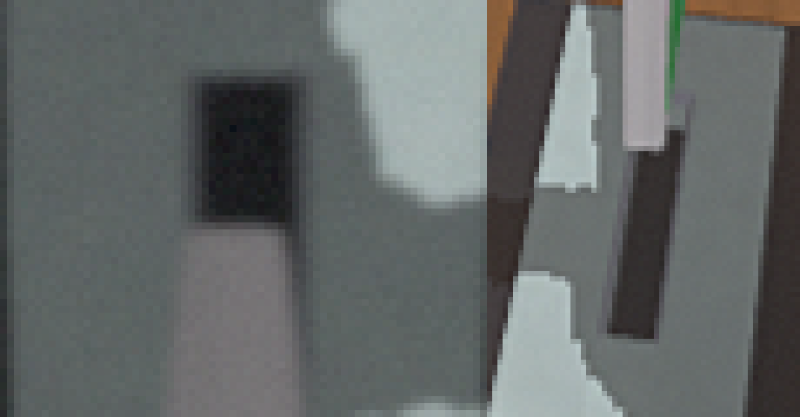

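```bash
python3 - <<'E'
from h import *
w=load("wrist4.npz");s=load("side4.npz")
th=np.radians(-13.05);ex=np.array([np.cos(th),np.sin(th)]);ey=np.array([-ex[1],ex[0]])
o=np.array([556.1,-187.2])
def rep(n,p): q=p[0,:2]-o;print(n,p[0].round(1),"along ex %.2f ey %.2f"%(q@ex,q@ey))
rep("w slot end outer",plane(w,[280.43,156.2],68,True))
rep("w drive bottom -y",plane(w,[279.14,177.8],126.2,True))
rep("s drive bottom -y",plane(s,[300.1,288.75],126.2))
rep("s slot -y end",plane(s,[297.8,324.6],68))
tcp=np.array([556.69,-185.99]);q=tcp-o;print("tcp",q@ex,q@ey)
# side depth points on drive
P=pts(s);q=(P[...,:2]-o)
m=(P[...,2]>128)&(P[...,2]<150)&(abs(q@ex)<12)&(abs(q@ey)<45)&(s["depth"]>0)
a=(q@ex)[m];b=(q@ey)[m];print(m.sum(),np.percentile(a,[2,10,50,90,98]).round(1),np.percentile(b,[2,10,50,98]).round(1))
E
```

```text
w slot end outer [ 545.9 -223.6   68. ] along ex -1.73 ey -37.78
w drive bottom -y [ 548.2 -218.1  126.2] along ex -0.70 ey -31.85
s drive bottom -y [ 552.6 -216.7  126.2] along ex 3.27 ey -29.54
s slot -y end [ 550.1 -223.2   68. ] along ex 2.26 ey -36.40
tcp 0.30154276540063124 1.311972545686276
150 [-1.5 -0.3  4.2  7.   7.1] [-31.3 -30.7 -29.7  24.4]
```

Call:
{"api": "play_rows", "payload": {
  "targets": [
    {"tx": 0.0156, "ty": 0.004, "tz": 0.05, "spin": 0.003, "gripper": 1},
    {"tx": 0.0156, "ty": 0.004, "tz": 0.1, "spin": 0.003, "gripper": 1},
    {"tx": 0.0156, "ty": 0.004, "tz": 0.15, "spin": 0.003, "gripper": 1},
    {"tx": 0.0156, "ty": 0.004, "tz": 0.18, "spin": 0.003, "gripper": 1},
    {"tx": 0.0156, "ty": 0.004, "tz": 0.19, "spin": 0.003, "gripper": 1},
    {"tx": 0.0156, "ty": 0.004, "tz": 0.19, "spin": 0.003, "gripper": 1},
    {"tx": 0.0156, "ty": 0.004, "tz": 0.19, "spin": 0.003, "gripper": 1}
  ]
}}

```text
clock: 7.85
position: [554.9, -190.5, 148.8]
ee_rot: [-0.622, 0.783, -0.0, 0.0]
contact_force: [0.2, 0.5, -1.6]
gripper_width: 8.9
```

```bash
cat > look.py <<'E'
import sys
from h import *
from bench import get_image
k=sys.argv[1]
w=get_image("wrist");s=get_image("side");np.savez(f"wrist{k}.npz",**w);np.savez(f"side{k}.npz",**s)
im=np.zeros((560,800,3),np.uint8)
im[:,:400]=cv2.resize(w["frame"][130:200,255:305,::-1],None,fx=8,fy=8,interpolation=cv2.INTER_NEAREST)
im[:,400:]=cv2.resize(s["frame"][260:330,270:320,::-1],None,fx=8,fy=8,interpolation=cv2.INTER_NEAREST)
cv2.imwrite(f"pics/look{k}.png",im)
E
python3 go.py 556.1 -187.2 145 -193.05; python3 look.py 5
```

```text
clk 7.85 pos [ 554.87 -190.48  148.79] yaw 166.89 tilt [ 1.e-03 -2.e-04 -1.e+00] F [ 0.17  0.52 -1.63] T [-0.08   0.014  0.027] w 8.88
shift [-3.47 -0.45  3.79] scaled [-0.0139 -0.0018  0.0152] spin -0.0013
```

View pics/look5.png

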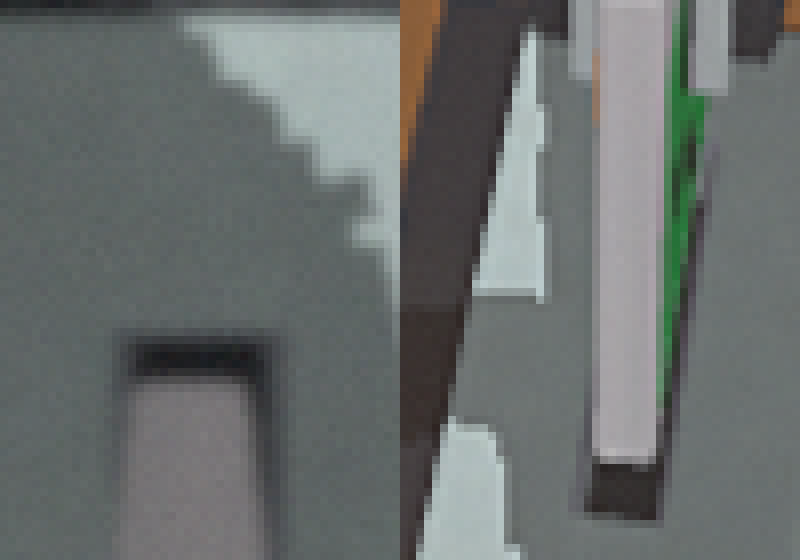

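```bash
cat > rel.py <<'E'
from h import *
th=np.radians(-13.05);ex=np.array([np.cos(th),np.sin(th)]);ey=np.array([-ex[1],ex[0]]);o=np.array([556.1,-187.2])
def rep(n,p): q=p[0,:2]-o;print(n,"ex %.2f ey %.2f"%(q@ex,q@ey))
E
python3 - <<'E'
from rel import *
w=load("wrist5.npz");s=load("side5.npz")
rep("w slot",plane(w,[280.19,172.2],68,True))
rep("w drive",plane(w,[278.8,177.75],78.8,True))
rep("s drive",plane(s,[298.25,317.5],78.8))
rep("s slot",plane(s,[298,325.2],68))
E
```

```text
w slot ex -2.14 ey -37.87
w drive ex -1.25 ey -36.32
s drive ex 2.36 ey -34.02
s slot ex 2.60 ey -37.19
```

Call:
{"api": "play_rows", "payload": {
  "targets": [
    {"tx": 0, "ty": 0.0016, "tz": 0.02, "spin": 0, "gripper": 1},
    {"tx": 0, "ty": 0.0016, "tz": 0.03, "spin": 0, "gripper": 1},
    {"tx": 0, "ty": 0.0016, "tz": 0.04, "spin": 0, "gripper": 1},
    {"tx": 0, "ty": 0.0016, "tz": 0.046, "spin": 0, "gripper": 1},
    {"tx": 0, "ty": 0.0016, "tz": 0.052, "spin": 0, "gripper": 1},
    {"tx": 0, "ty": 0.0016, "tz": 0.052, "spin": 0, "gripper": 1}
  ]
}}

```text
clock: 8.7
position: [554.1, -190.3, 135.2]
ee_rot: [-0.622, 0.783, 0.0, -0.0]
contact_force: [0.4, -0.8, -1.4]
gripper_width: 8.7
```

```bash
python3 go.py 556.1 -187.2 145 -193.05; python3 look.py 6
```

```text
clk 8.7 pos [ 554.11 -190.32  135.21] yaw 166.89 tilt [-2.e-04  0.e+00 -1.e+00] F [ 0.38 -0.75 -1.43] T [-0.036 -0.022 -0.01 ] w 8.66
shift [-3.49 -1.22 -9.8 ] scaled [-0.014  -0.0049 -0.0392] spin -0.0014
```

View pics/look6.png

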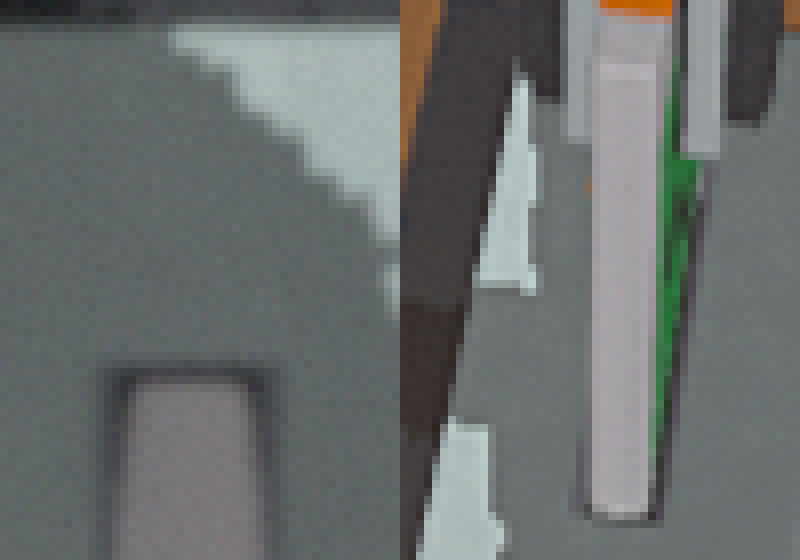

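Call:
{"api": "play_rows", "payload": {
  "targets": [
    {"tx": 0, "ty": 0, "tz": 0.006, "spin": 0, "gripper": 1},
    {"tx": 0, "ty": 0, "tz": 0.012, "spin": 0, "gripper": 1},
    {"tx": 0, "ty": 0, "tz": 0.018, "spin": 0, "gripper": 1},
    {"tx": 0, "ty": 0, "tz": 0.024, "spin": 0, "gripper": 1},
    {"tx": 0, "ty": 0, "tz": 0.024, "spin": 0, "gripper": 1},
    {"tx": 0, "ty": 0, "tz": 0.024, "spin": 0, "gripper": 1}
  ]
}}

```text
clock: 9.55
position: [554.1, -190.3, 129.3]
ee_rot: [-0.622, 0.783, 0.0, -0.0]
contact_force: [-0.6, -0.3, -1.6]
gripper_width: 8.8
```

```bash
python3 go.py 556.1 -187.2 145 -193.05
```

```text
clk 9.55 pos [ 554.12 -190.3   129.29] yaw 166.89 tilt [-1.e-04  0.e+00 -1.e+00] F [-0.56 -0.31 -1.63] T [0.053 0.008 0.024] w 8.81
shift [ -3.47  -1.22 -15.71] scaled [-0.0139 -0.0049 -0.0628] spin -0.0014
```

Through the mouth without contact force. On through the flap to just above the guide, bottom ≈ 45.

Call:
{"api": "play_rows", "payload": {
  "targets": [
    {"tx": 0, "ty": 0, "tz": 0.008, "spin": 0, "gripper": 1},
    {"tx": 0, "ty": 0, "tz": 0.016, "spin": 0, "gripper": 1},
    {"tx": 0, "ty": 0, "tz": 0.024, "spin": 0, "gripper": 1},
    {"tx": 0, "ty": 0, "tz": 0.032, "spin": 0, "gripper": 1},
    {"tx": 0, "ty": 0, "tz": 0.04, "spin": 0, "gripper": 1},
    {"tx": 0, "ty": 0, "tz": 0.048, "spin": 0, "gripper": 1},
    {"tx": 0, "ty": 0, "tz": 0.056, "spin": 0, "gripper": 1},
    {"tx": 0, "ty": 0, "tz": 0.056, "spin": 0, "gripper": 1}
  ]
}}

```text
clock: 10.55
position: [553.6, -190.2, 114.6]
ee_rot: [-0.622, 0.783, 0.001, -0.001]
contact_force: [-0.7, 1.7, -0.1]
gripper_width: 9.0
```

```bash
python3 go.py 556.1 -187.2 145 -193.05
```

```text
clk 10.55 pos [ 553.58 -190.2   114.58] yaw 166.87 tilt [-1.6e-03  4.0e-04 -1.0e+00] F [-0.73  1.69 -0.06] T [ 0.199  0.333 -0.028] w 9.03
shift [ -3.49  -1.72 -30.43] scaled [-0.014  -0.0069 -0.1217] spin -0.0017
```

Call:
{"api": "play_rows", "payload": {
  "targets": [
    {"tx": 0, "ty": 0, "tz": 0.006, "spin": 0, "gripper": 1},
    {"tx": 0, "ty": 0, "tz": 0.012, "spin": 0, "gripper": 1},
    {"tx": 0, "ty": 0, "tz": 0.018, "spin": 0, "gripper": 1},
    {"tx": 0, "ty": 0, "tz": 0.024, "spin": 0, "gripper": 1},
    {"tx": 0, "ty": 0, "tz": 0.03, "spin": 0, "gripper": 1},
    {"tx": 0, "ty": 0, "tz": 0.03, "spin": 0, "gripper": 1}
  ]
}}

```text
clock: 11.3
position: [554.0, -190.3, 107.5]
ee_rot: [-0.622, 0.783, 0.0, -0.0]
contact_force: [-0.8, 1.1, -0.4]
gripper_width: 8.7
```

```bash
python3 go.py 556.1 -187.2 145 -193.05
```

```text
clk 11.3 pos [ 553.98 -190.28  107.5 ] yaw 166.88 tilt [-5.e-04  1.e-04 -1.e+00] F [-0.79  1.06 -0.44] T [ 0.188  0.364 -0.006] w 8.75
shift [ -3.48  -1.35 -37.5 ] scaled [-0.0139 -0.0054 -0.15  ] spin -0.0015
```

Call:
{"api": "play_rows", "payload": {
  "targets": [
    {"tx": 0, "ty": 0, "tz": 0.006, "spin": 0, "gripper": 1},
    {"tx": 0, "ty": 0, "tz": 0.012, "spin": 0, "gripper": 1},
    {"tx": 0, "ty": 0, "tz": 0.018, "spin": 0, "gripper": 1},
    {"tx": 0, "ty": 0, "tz": 0.024, "spin": 0, "gripper": 1},
    {"tx": 0, "ty": 0, "tz": 0.03, "spin": 0, "gripper": 1},
    {"tx": 0, "ty": 0, "tz": 0.034, "spin": 0, "gripper": 1},
    {"tx": 0, "ty": 0, "tz": 0.034, "spin": 0, "gripper": 1}
  ]
}}

```text
clock: 12.18
position: [554.1, -190.3, 99.1]
ee_rot: [-0.622, 0.783, 0.0, -0.0]
contact_force: [-1.3, 1.0, -0.1]
gripper_width: 9.0
```

```bash
python3 go.py 556.1 -187.2 145 -193.05
```

```text
clk 12.18 pos [ 554.08 -190.3    99.13] yaw 166.89 tilt [-2.e-04  0.e+00 -1.e+00] F [-1.25  0.99 -0.15] T [0.232 0.219 0.04 ] w 9.03
shift [ -3.48  -1.25 -45.87] scaled [-0.0139 -0.005  -0.1835] spin -0.0014
```

Call:
{"api": "play_rows", "payload": {
  "targets": [
    {"tx": 0, "ty": 0, "tz": 0.004, "spin": 0, "gripper": 1},
    {"tx": 0, "ty": 0, "tz": 0.008, "spin": 0, "gripper": 1},
    {"tx": 0, "ty": 0, "tz": 0.012, "spin": 0, "gripper": 1},
    {"tx": 0, "ty": 0, "tz": 0.016, "spin": 0, "gripper": 1},
    {"tx": 0, "ty": 0, "tz": 0.016, "spin": 0, "gripper": 1}
  ]
}}

```text
clock: 12.8
position: [554.3, -190.4, 96.7]
ee_rot: [-0.622, 0.783, -0.0, 0.0]
contact_force: [-3.1, 2.4, 6.5]
gripper_width: 9.0
```

```bash
python3 go.py 556.1 -187.2 145 -193.05
```

```text
clk 12.8 pos [ 554.33 -190.4    96.65] yaw 166.92 tilt [ 6.e-04 -5.e-04 -1.e+00] F [-3.14  2.35  6.45] T [ 0.673  1.074 -0.002] w 8.96
shift [ -3.5   -1.03 -48.35] scaled [-0.014  -0.0041 -0.1934] spin -0.0006
```

Call:
{"api": "play_rows", "payload": {
  "targets": [
    {"tx": 0, "ty": 0, "tz": 0.004, "spin": 0, "gripper": 1},
    {"tx": 0, "ty": 0, "tz": 0.008, "spin": 0, "gripper": 1},
    {"tx": 0, "ty": 0, "tz": 0.012, "spin": 0, "gripper": 1},
    {"tx": 0, "ty": 0, "tz": 0.012, "spin": 0, "gripper": 1}
  ]
}}

```text
clock: 13.3
position: [554.3, -190.4, 93.9]
ee_rot: [-0.622, 0.783, -0.0, 0.0]
contact_force: [-3.4, 2.5, 8.1]
gripper_width: 8.8
```

```bash
python3 go.py 556.1 -187.2 145 -193.05
```

```text
clk 13.3 pos [ 554.33 -190.39   93.86] yaw 166.92 tilt [ 7.e-04 -5.e-04 -1.e+00] F [-3.37  2.5   8.13] T [0.735 1.147 0.005] w 8.78
shift [ -3.49  -1.04 -51.14] scaled [-0.014  -0.0042 -0.2046] spin -0.0007
```

Call:
{"api": "play_rows", "payload": {
  "targets": [
    {"tx": 0, "ty": 0, "tz": 0.003, "spin": 0, "gripper": 1},
    {"tx": 0, "ty": 0, "tz": 0.006, "spin": 0, "gripper": 1},
    {"tx": 0, "ty": 0, "tz": 0.009, "spin": 0, "gripper": 1},
    {"tx": 0, "ty": 0, "tz": 0.009, "spin": 0, "gripper": 1}
  ]
}}

```text
clock: 13.8
position: [554.4, -190.4, 92.0]
ee_rot: [-0.622, 0.783, -0.0, 0.0]
contact_force: [-4.0, 2.9, 9.5]
gripper_width: 8.6
```

```bash
python3 go.py 556.1 -187.2 145 -193.05
```

```text
clk 13.8 pos [ 554.37 -190.38   92.  ] yaw 166.93 tilt [ 8.e-04 -6.e-04 -1.e+00] F [-3.96  2.93  9.54] T [0.849 1.379 0.067] w 8.63
shift [ -3.47  -1.01 -53.  ] scaled [-0.0139 -0.0041 -0.212 ] spin -0.0004
```

Near home; small further steps to feel the hard stop.

Call:
{"api": "play_rows", "payload": {
  "targets": [
    {"tx": 0, "ty": 0, "tz": 0.003, "spin": 0, "gripper": 1},
    {"tx": 0, "ty": 0, "tz": 0.006, "spin": 0, "gripper": 1},
    {"tx": 0, "ty": 0, "tz": 0.006, "spin": 0, "gripper": 1}
  ]
}}

```text
clock: 14.18
position: [554.4, -190.4, 92.0]
ee_rot: [-0.622, 0.783, -0.001, 0.0]
contact_force: [-6.9, 3.4, 16.6]
gripper_width: 8.9
```

```bash
python3 go.py 556.1 -187.2 145 -193.05
```

```text
clk 14.18 pos [ 554.45 -190.41   91.96] yaw 166.96 tilt [ 0.0011 -0.0011 -1.    ] F [-6.91  3.42 16.62] T [1.312 2.138 0.038] w 8.92
shift [ -3.46  -0.95 -53.04] scaled [-0.0138 -0.0038 -0.2122] spin 0.0002
```

Call:
{"api": "play_rows", "payload": {
  "targets": [
    {"tx": 0, "ty": 0, "tz": -0.006, "spin": 0, "gripper": 1},
    {"tx": 0, "ty": 0, "tz": -0.01, "spin": 0, "gripper": 1},
    {"tx": 0, "ty": 0, "tz": -0.01, "spin": 0, "gripper": 0},
    {"tx": 0, "ty": 0, "tz": -0.01, "spin": 0, "gripper": 0},
    {"tx": 0, "ty": 0, "tz": -0.01, "spin": 0, "gripper": 0},
    {"tx": 0, "ty": 0, "tz": -0.01, "spin": 0, "gripper": 0},
    {"tx": 0, "ty": 0, "tz": -0.01, "spin": 0, "gripper": 0}
  ]
}}

```text
clock: 15.05
position: [554.2, -190.4, 91.0]
ee_rot: [-0.622, 0.783, -0.0, -0.0]
contact_force: [0.2, 0.3, 0.1]
gripper_width: 43.2
```

```bash
python3 go.py 556.1 -187.2 145 -193.05
```

```text
clk 15.05 pos [ 554.18 -190.36   90.96] yaw 166.88 tilt [-0. -0. -1.] F [0.24 0.32 0.12] T [ 0.005 -0.002 -0.032] w 43.21
shift [ -3.51  -1.15 -54.04] scaled [-0.0141 -0.0046 -0.2161] spin -0.0014
```

Released cleanly. Retreat up and check.

Call:
{"api": "play_rows", "payload": {
  "targets": [
    {"tx": 0, "ty": 0, "tz": -0.05, "spin": 0, "gripper": 0},
    {"tx": 0, "ty": 0, "tz": -0.15, "spin": 0, "gripper": 0},
    {"tx": 0, "ty": 0, "tz": -0.3, "spin": 0, "gripper": 0},
    {"tx": 0, "ty": 0, "tz": -0.5, "spin": 0, "gripper": 0},
    {"tx": -0.2, "ty": 0, "tz": -0.6, "spin": 0, "gripper": 0},
    {"tx": -0.4, "ty": 0, "tz": -0.6, "spin": 0, "gripper": 0},
    {"tx": -0.6, "ty": 0, "tz": -0.6, "spin": 0, "gripper": 0},
    {"tx": -0.8, "ty": 0, "tz": -0.6, "spin": 0, "gripper": 0},
    {"tx": -0.9, "ty": 0, "tz": -0.6, "spin": 0, "gripper": 0},
    {"tx": -0.9, "ty": 0, "tz": -0.6, "spin": 0, "gripper": 0},
    {"tx": -0.9, "ty": 0, "tz": -0.6, "spin": 0, "gripper": 0}
  ]
}}

```text
clock: 16.42
position: [605.0, 28.0, 241.3]
ee_rot: [-0.621, 0.783, -0.0, -0.0]
contact_force: [-0.4, 0.3, -0.2]
gripper_width: 42.4
```

```bash
python3 - <<'E'
from rel import *
from bench import get_image
for n in("side","top"):
    d=get_image(n);cv2.imwrite(f"pics/{n}9.png",d["frame"][:,:,::-1])
    P=pts(d);q=P[...,:2]-o
    m=(P[...,2]>80)&(P[...,2]<150)&(abs(q@ex)<25)&(abs(q@ey)<60)&(d["depth"]>0)
    z=P[...,2][m];print(n,m.sum(),np.percentile(z,[50,90,95,99]).round(1) if m.any() else 0)
    t=m&(P[...,2]>116)
    if t.any(): print("top pts z med",np.median(P[...,2][t]),"ex",np.percentile((q@ex)[t],[2,98]).round(1),"ey",np.percentile((q@ey)[t],[2,98]).round(1))
E
```

```text
side 661 [122.4 124.  124.3 124.9]
top pts z med 123.25335852161501 ex [-4.3  5. ] ey [-35.2  31.6]
top 633 [119.1 122.7 123.1 123.9]
top pts z med 121.57174243297247 ex [-6.1  3.4] ey [-34.8  31.9]
```

View pics/side9.png

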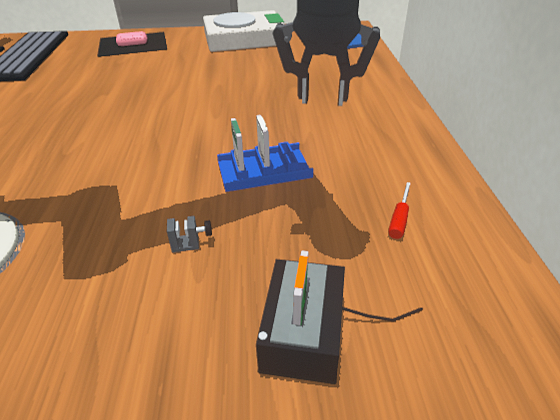

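View pics/top9.png

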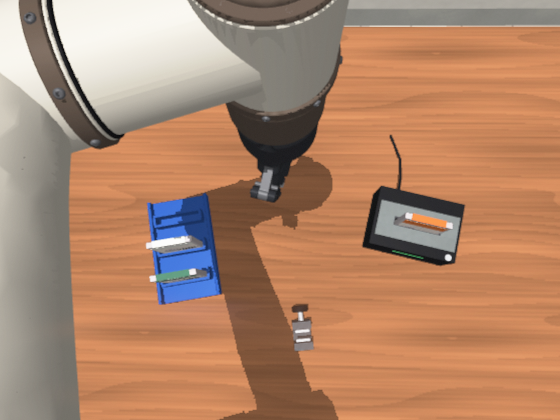

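```bash
python3 -c "
from bench import *
print(job_done(), read_state()['clock'])"
```

```text
the job is handed in; nothing more can be done
the job is handed in; nothing more can be done
```

The drive with the orange tape is docked fully home in the station, label to the front, and I have handed the job in. The robot clock read 16.4 s at the last move.

- **Docking:** I kept hold of the drive through the slot, the dust flap and the guide. The plug resisted with about 6–10 N.
- **Hard stop:** The drive stopped at a lower edge of about 22 mm, judged by the arm's height. The last push there read about 17 N upward, 18 N in all. I eased that off before letting go.
- **Last checks:** After release the tool force was about zero. The two cameras put the drive's top at about 121.6 and 123.3 mm, against the expected 122 mm.
- **Scene:** The white and green drives, the screwdriver and the clamp look unmoved in the images.
- **Disagreements:** The side and top cameras disagreed by about 2 mm in x, within their stated calibration. I corrected the alignment over the slot by about 4 mm from the wrist and side views before lowering the drive in. One move call was refused as invalid and I repeated it.

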